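# Sweep colour samples through the sorting gate

### The job

Three fired-clay colour samples lie on the white deck of the sorting box. With your fingertips, push them through the brass-winged gate one at a time, each dropping into the slot behind it before the next goes through, until all three lie in the slot. Only slide them along the deck, do not pick them up, and leave the vial, the glass cup and the pot lid where they stand.

Things in the scene. Friction and masses are not known exactly. Their poses are not given: they have to be found in the camera images.
- sorter: Fixed wooden sorting box with a raised white deck and sunk slot. Origin: on the table, under the box; z up. In its frame (mm): the deck's top is at z = 50, x -122..122, y -132..54, inside a rim 16 high. In the +y rim (6 thick, y 54..60) is the gate.
- gate (a point): Middle of the gate, an opening 46 mm wide along x, at deck height on the edge (sorter y = 60 mm) where the deck drops sheer into the slot. Axes as the sorter's: +y leads from deck to slot. Two upright brass wings, 16 mm high, 5 thick, funnel to it at 45 degrees: in this frame each runs from x +-25, y -3 (beside the opening) out to x +-51, y -29.
- slot (a point): Middle of the floor of the slot, an open-topped well behind the gate: 104 mm along x, 68 mm along y, grey floor 5 mm above the table and 45 mm below the deck, walls 66 mm above the table (the side to the deck ends at deck height in the gate).
- vial: Small amber glass vial with a black cap, 28 mm diameter, 45 mm tall, loose, standing on the deck to the +x side of the gate. Origin: centre of its underside. Leave alone.
- beaker: Clear glass cup, 56 mm across the rim, 65 mm tall, loose, on the table beside the slot. Origin: centre of its underside. Leave alone.
- pot_lid: Terracotta pot lid with a knob, 72 mm diameter, 43 mm tall, loose, on the table by the -y end of the sorter. Origin: centre of its underside. Leave alone.
- disc_blue_center (a point): Centre of the blue fired-clay colour sample, a loose flat disc 32 mm in diameter and 9 mm thick, about 20 g. It starts lying flat on the white deck (centre 4.5 mm above the deck) and slides when pushed at its edge.
- disc_green_center (a point): Centre of the green fired-clay colour sample, a loose flat disc 32 mm in diameter and 9 mm thick, about 20 g. It starts lying flat on the white deck (centre 4.5 mm above the deck) and slides when pushed at its edge.
- disc_clay_center (a point): Centre of the terracotta (brown-orange) fired-clay colour sample, a loose flat disc 32 mm in diameter and 9 mm thick, about 20 g. It starts lying flat on the white deck (centre 4.5 mm above the deck) and slides when pushed at its edge.
There are look-alikes about, which are no part of the job. What is meant by the part that bears disc_blue_center is not red, and is the smaller of those in its own colour.

How it is judged:
By the outcome, as a careful person would: the job done as asked, in the order asked, and still so for the second after the job is handed in, with the robot touching nothing.
It also fails if it takes over 54 s, if anything falls off the work surface, if the arm or the gripper's body presses on something with over 40 N, if the wrist force passes 120 N, or if a joint passes its speed limit or range.

### The arm

A 6-joint arm with a two-finger parallel gripper is mounted at the origin on the work surface. World frame = base frame: x ahead of the robot, y to its left, z up, the work surface at z = 0. Lengths are in m, angles in degrees, forces in N, time in s.
With the tool pointing down it reaches from about 0.25 to 0.725 m from the base axis. Payload 9.7 kg.
Tool frame: the origin (TCP) lies midway between the tips of the shut fingers; the grasp point (between the pads) lies bot.grasp_offset behind it (bot.grasp_offset is the distance from the TCP to the grasp point, in m); x points along the fingers, y is the direction in which the jaws open and shut, and the axes are right-handed (so a half turn about x gives the same grasp; the last joint's range is limited). The gripper opens to 85 mm and grips with 20 to 120 N. Pads are 22 mm wide; open, the fingers measure 114 mm over their backs; the gripper's body (76 mm by 85 mm) begins 54 mm behind the grasp point. The pads swing forward as they close: fully open they stand 13 mm farther back than shut.
Start: joints at [64.229, 4.979, 10.078, 95.1, 0, 90], TCP at [0.239, 0.495, 0.231] pointing down, gripper open.
Joint ranges: [-179.16, 179.16], [-48.56, 103.87], [-65.8, 70.77], [-126.05, 130.52], [-82.76, 87.17], [-180, 180]. Speed limits (degrees/s): [127.2, 127.2, 147.25, 180, 180, 180].

### API

Orientations are given as [roll, pitch, yaw] about the fixed x, y, z axes, in that order (R = Rz(yaw) Ry(pitch) Rx(roll)).
In Python, from workcell import status, camera, bot gives the robot as it stands.
- The arm moves only by the shell command python3 -m jog 'ROWS' [OPENING] [FORCE]. ROWS is text: rows parted by semicolons, each of 4 numbers parted by spaces: the shift along the tool's x, y, z in mm, then the turn about the tool's x in degrees. A call has exactly 8 rows; each row is the pose to reach, as a shift and turn from the pose commanded when the call began, along the tool's axes at that moment; what a row does not reach only later rows make up. A row lasts 1/8 s, in which the tool goes at most 62.5 mm and 10.7 degrees, less where a joint would pass 70% of its speed; a pose out of reach is approached as far as the arm can. A call with a gripper value outside its range is refused whole. OPENING is the opening, from 0 (shut) to 1 (fully open), set as the call begins (- or left out, the last holds). The fingers move at their own pace and stop on an object; FORCE is the grip in N (left out, the last holds). Time passes only in rows, so rows that repeat a pose let the fingers close, or fill a call up. It gives the time, the measured TCP pose, the force and the opening at its end, in the units of the state.
- status.get_obs(): the state, without advancing time (a new reading comes with each control period).
- camera(name): name is "scene" or "top" or "wrist"; returns a dict with "color" (480x640x3 uint8, red, green, blue), "vfov" (degrees; the focal length in pixels is half the picture's height over the tangent of half this angle, whatever the lens; pixels are square), "cx", "cy" (the principal point, pixels), "rvec" (rotation vector, rad) and "tvec" (3), from world to camera coordinates, as OpenCV has them. Camera axes: x right, y down, z forward; pixel columns grow to the right and rows downward; lengths in m; the calibration is good to about 2 mm. A picture is of the moment at which its call begins. There is no depth.
- bot.job_done(): hands the job in, once; it reports no verdict.
The state is a dict: "time": time; "q": joint angles; "qd": joint speeds; "joint_efforts": joint torques, N m; "ee_pos": TCP position; "tcp_rot": TCP orientation; "wrist_force": force on the tool from outside, world axes, zero at the start; "torque": the same for the moment, N m; "opening": finger opening in m.
Only numpy, scipy, OpenCV 4.12 (cv2) and the standard library are available. Lean on these libraries where they do the work, as an engineer would, in place of code of your own. Each camera call takes 0.05 s, during which the arm holds its last target. There are 200 camera calls.

## Working session

There is one attempt and no reset: what is moved stays moved. The work goes in short steps, Python scripts to look and compute and a shell command to move; the robot and the scene stay as the last step left them, time stands still between calls to the robot, and variables do not carry over. Pictures are saved under pics/ and viewed, about 8 in all and at most 12, crops included, and the job is handed in when it is done.

```bash
mkdir -p pics; ls
cat > h.py <<'E'
import numpy as np, cv2
from workcell import status, camera, bot
def snap(n,f):
    c=camera(n); cv2.imwrite('pics/'+f,c['color'][:,:,::-1]); 
    np.savez('pics/'+f+'.npz',**c); return c
def ray(c,px,z):
    f=240/np.tan(np.radians(float(c['vfov'])/2)); R=cv2.Rodrigues(np.array(c['rvec'],float))[0]; t=np.array(c['tvec'],float).ravel()
    o=-R.T@t; out=[]
    for u,v in np.atleast_2d(px):
        d=R.T@np.array([(u-c['cx'])/f,(v-c['cy'])/f,1]); out.append(o+d*(z-o[2])/d[2])
    return np.array(out)
def proj(c,P):
    f=240/np.tan(np.radians(float(c['vfov'])/2)); R=cv2.Rodrigues(np.array(c['rvec'],float))[0]; t=np.array(c['tvec'],float).ravel()
    p=np.atleast_2d(P)@R.T+t; return np.c_[f*p[:,0]/p[:,2]+c['cx'],f*p[:,1]/p[:,2]+c['cy']]
E
python3 - <<'E'
from h import *
print(status.get_obs(), bot.grasp_offset)
a=snap('top','top0.png'); b=snap('scene','scene0.png')
for c in(a,b): print({k:v for k,v in c.items() if k!='color'})
E
```

```text
pics
{'time': 0.0, 'q': array([ 6.42300058e+01,  5.01040271e+00,  1.00354137e+01,  9.50996828e+01,
       -4.78089080e-04,  9.00027498e+01]), 'qd': array([ 0.04170343,  0.08975441,  0.04221952, -0.06443059, -0.05208616,
        0.04977844]), 'joint_efforts': array([ 2.28770077e-03, -5.20382738e+01,  4.64805472e+01,  1.59998587e-02,
        1.27124385e-04, -2.73301083e-06]), 'ee_pos': array([0.2390219 , 0.49509662, 0.23059836]), 'tcp_rot': array([ -89.63041721,   89.92532663, -115.40316084]), 'wrist_force': array([ 0.05402874,  0.08435885, -0.57547906]), 'torque': array([ 0.00272193,  0.00592717, -0.0105036 ]), 'opening': 0.08543949614708601} 0.0187
{'vfov': 46.8594421376812, 'cx': 322.33613298428685, 'cy': 242.43300709988534, 'rvec': array([ 2.01809856, -2.20466243,  0.23167941]), 'tvec': array([0.02179433, 0.53530361, 0.81142544])}
{'vfov': 56.57512477467764, 'cx': 323.36329548253, 'cy': 234.95566523695246, 'rvec': array([ 2.35990632,  0.86303965, -0.28484867]), 'tvec': array([-0.39090598, -0.23224315,  0.96239981])}
```

View pics/top0.png

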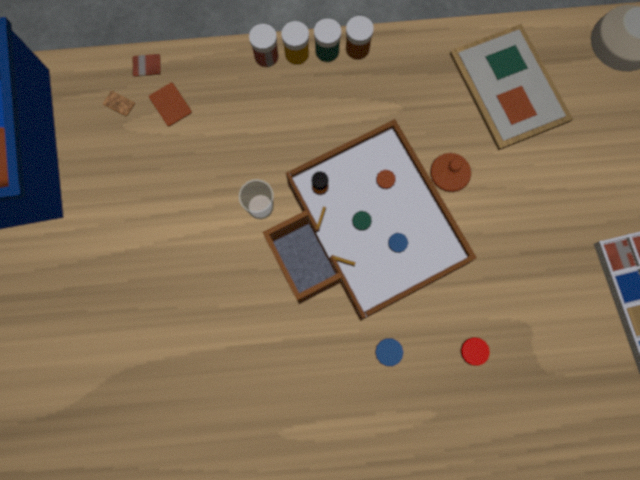

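View pics/scene0.png

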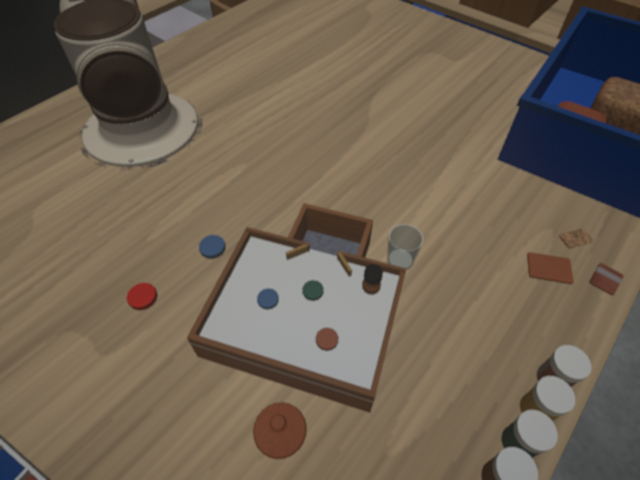

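```bash
cat > m.py <<'E'
from h import *
def blobs(c,zs=0.059):
    hsv=cv2.cvtColor(c['color'],cv2.COLOR_RGB2HSV); H,S,V=[hsv[:,:,i].astype(int) for i in range(3)]
    M={'blue':(H>95)&(H<125)&(S>90)&(V>50),'green':(H>60)&(H<95)&(S>70)&(V>30),'clay':((H<12)|(H>172))&(S>130)&(V>70)}
    r={}
    for k,m in M.items():
        n,l,st,ce=cv2.connectedComponentsWithStats(m.astype(np.uint8))
        r[k]=[(ce[i].round(1),st[i,4],(ray(c,ce[i],zs)[0][:2]*1000).round(1)) for i in range(1,n) if 100<st[i,4]<900]
    return r
if __name__=='__main__':
    for n in('top','scene'):
        d=np.load(f'pics/{n}0.png.npz'); c={k:d[k] for k in d}
        R=cv2.Rodrigues(c['rvec'])[0]; print(n,'cam',(-R.T@c['tvec']).round(3))
        for k,v in blobs(c).items(): print(k,*v,sep='\n  ')
        hsv=cv2.cvtColor(c['color'],cv2.COLOR_RGB2HSV)
        w=((hsv[:,:,1]<50)&(hsv[:,:,2]>110)).astype(np.uint8)
        w=cv2.morphologyEx(w,cv2.MORPH_OPEN,np.ones((3,3)))
        cs,_=cv2.findContours(w,0,2); cs=max(cs,key=lambda q:cv2.contourArea(q) if 150<q[:,0,0].mean()<450 else 0)
        P=ray(c,cs[:,0,:].astype(float),0.05)[:,:2]*1000
        (rc,sz,an)=cv2.minAreaRect(P.astype(np.float32)); print('rect',rc,sz,an); print(cv2.boxPoints((rc,sz,an)).round(1))
    t=cv2.imread('pics/top0.png'); a=cv2.resize(t[140:380,240:500],None,fx=3,fy=3,interpolation=cv2.INTER_CUBIC)
    cv2.imwrite('pics/crop0.png',cv2.resize(a,(650,600)))
E
python3 m.py
```

```text
top cam [ 0.354 -0.011  0.906]
blue
  (array([397.7, 242.3]), np.int32(262), array([ 524.5, -142.8]))
  (array([629.3, 285.8]), np.int32(557), array([ 425.1, -489.2]))
  (array([388.9, 351.8]), np.int32(547), array([ 358.8, -110.1]))
green
  (array([506.1,  61.9]), np.int32(770), array([ 816.2, -360.2]))
  (array([361.3, 220.2]), np.int32(243), array([564.9, -89.8]))
clay
  (array([152.7,  64.1]), np.int32(262), array([865.1, 231.5]))
  (array([516.3, 104.8]), np.int32(808), array([ 737.8, -364.7]))
  (array([  2.3, 159.8]), np.int32(307), array([716.5, 477.9]))
  (array([385.3, 179. ]), np.int32(231), array([ 629.4, -135.1]))
  (array([613.4, 256.2]), np.int32(220), array([ 472.9, -474. ]))
  (array([475., 351.]), np.int32(684), array([ 348.6, -238.9]))
rect (569.274169921875, -114.32363891601562) (244.97116088867188, 193.33026123046875) 22.555145263671875
[[ 419.1  -72. ]
 [ 493.2 -250.6]
 [ 719.5 -156.6]
 [ 645.3   21.9]]
scene cam [ 0.791 -0.338  0.626]
blue
  (array([211.4, 245.5]), np.int32(361), array([ 394.3, -134.8]))
  (array([267.2, 298.1]), np.int32(258), array([ 526.9, -145.3]))
  (array([  8.3, 466.5]), np.int32(476), array([ 454.7, -492.6]))
green
clay
  (array([585.6, 111. ]), np.int32(307), array([718.2, 584.1]))
  (array([140.9, 295.4]), np.int32(599), array([ 384.5, -260.2]))
rect (568.5465698242188, -112.21685791015625) (245.10879516601562, 188.68768310546875) 22.400543212890625
[[ 419.3  -71.7]
 [ 491.2 -246.1]
 [ 717.8 -152.7]
 [ 645.9   21.7]]
```

View pics/crop0.png

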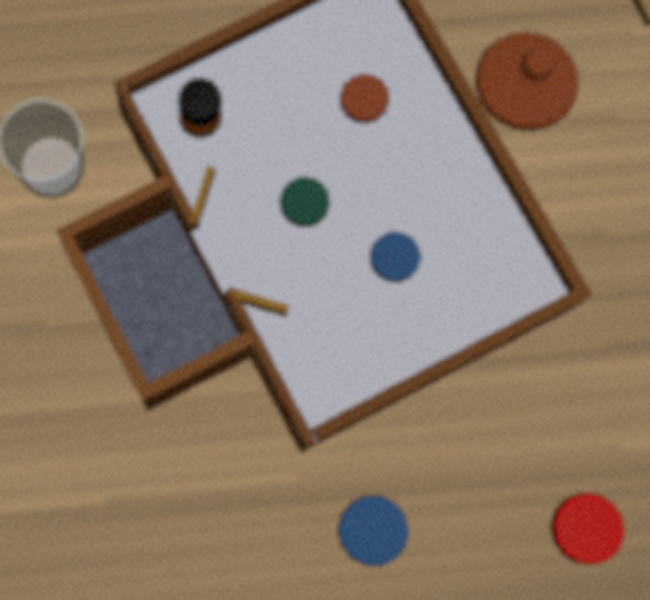

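Blue candidates in the top image are the deck disc at (398,242), 262 px, and the table disc at (389,352), 547 px. The red disc at (475,351) is excluded. The crop confirms that the smaller non-red one is on the deck, so that is the one meant. The green disc is at (361,220), the clay disc at (385,179) and the gate opening at about (328,238).

Next: sorter-frame helper and the first approach, behind green.

```bash
cat > s.py <<'E'
from m import *
from scipy.spatial.transform import Rotation as Ro
O=np.array([555.2,-81.0]); A=np.radians(22.5); B=np.array([[np.cos(A),np.sin(A)],[-np.sin(A),np.cos(A)]])
S=lambda p:(B@(np.asarray(p)[:2]-O)).round(1)          # world mm -> sorter
def tool():
    o=status.get_obs(); R=Ro.from_euler('xyz',o['tcp_rot'],degrees=True).as_matrix(); return o,R
def go(sx,sy,z):                                       # shift in tool axes, mm, to sorter xy / world z
    o,R=tool(); w=np.r_[B.T@[sx,sy]+O,z]; return (R.T@(w-o['ee_pos']*1000)).round(1)
def where():
    o,R=tool(); d=lambda v:np.degrees(np.arctan2(*(B@v[:2])[::-1])).round(1)
    print('t',round(o['time'],2),'tcp sorter',S(o['ee_pos']*1000),'z',round(o['ee_pos'][2]*1000,1),'y-axis ang',d(R[:,1]),'z-axis ang',d(R[:,2]),'open',round(o['opening']*1000,1),'F',o['wrist_force'].round(1),'q6',round(o['q'][5],1))
def discs(n='top'):
    c=camera(n)
    for k,v in blobs(c).items(): print(k,[(S(q[2]).tolist(),int(q[1]),q[0].tolist()) for q in v if abs(S(q[2])[0])<130 and -140<S(q[2])[1]<140])
E
python3 - <<'E'
from s import *
where(); discs()
print('above', go(5.5,-47,110),'low',go(5.5,-47,54))
E
```

```text
t 0.1 tcp sorter [-71.6 653.2] z 230.7 y-axis ang 41.7 z-axis ang -48.3 open 85.3 F [-0.2 -0.1  0.4] q6 90.0
blue [([-52.0, -45.3], 264, [397.6, 242.3])]
green [([5.6, -12.0], 242, [361.4, 220.2])]
clay [([47.7, -78.4], 232, [385.4, 179.0])]
above [ 121.2 -408.5  573.9] low [ 177.2 -408.4  573.9]
```

```bash
python3 -m jog '5 -34 48 4; 10 -68 96 8; 15 -102 144 12; 20 -136 192 16; 25 -170 240 21; 30 -204 288 26; 35 -238 336 32; 40 -272 382 41.7' 0.14
python3 - <<'E'
from s import *
where(); print(go(5.5,-47,110),go(5.5,-47,54))
E
```

```text
time: 1.15
ee_pos: [0.4655, 0.0824, 0.1911]
tcp_rot: [101.3, 90.0, 33.5]
wrist_force: [1.5, 1.4, 0.1]
opening: 0.0121
t 1.15 tcp sorter [-20.4 185.3] z 191.1 y-axis ang -0.2 z-axis ang -90.2 open 12.1 F [1.5 1.4 0.1] q6 77.8
[ 81.1  26.9 232.2] [137.1  26.9 232.2]
```

```bash
python3 -m jog '5 5 40 0; 15 10 85 0; 30 15 130 0; 45 20 175 0; 65 25 215 0; 80 27 232 0; 80 27 232 0; 80 27 232 0'
python3 - <<'E'
from s import *
where(); print(go(5.5,-47,54)); discs()
c=snap('scene','s1.png');
E
```

```text
time: 2.15
ee_pos: [0.5785, -0.1188, 0.112]
tcp_rot: [95.3, 90.0, 27.9]
wrist_force: [0.5, 0.7, 0.7]
opening: 0.0124
t 2.15 tcp sorter [  7.1 -43.9] z 112.0 y-axis ang 0.1 z-axis ang -89.9 open 12.4 F [0.5 0.7 0.7] q6 55.8
[58.  -1.6  3.1]
blue []
green []
clay []
```

```bash
python3 -m jog '0 -1.6 3 0; 10 -1.6 4 0; 20 -1.6 4 0; 32 -1.6 4 0; 44 -1.6 4 0; 52 -1.6 4 0; 58 -1.6 4 0; 58 -1.6 4 0'
python3 - <<'E'
from s import *
where(); c=snap('scene','s2.png'); 
a=c['color'][180:400,180:440,::-1]; cv2.imwrite('pics/s2c.png',cv2.resize(a,(709,600),interpolation=cv2.INTER_CUBIC))
E
```

```text
time: 3.25
ee_pos: [0.5786, -0.124, 0.0529]
tcp_rot: [-125.7, 90.0, 166.8]
wrist_force: [-0.1, -0.1, 0.9]
opening: 0.0121
t 3.25 tcp sorter [  5.2 -48.6] z 52.9 y-axis ang 0.0 z-axis ang -90.0 open 12.1 F [-0.1 -0.1  0.9] q6 55.4
```

View pics/s2c.png

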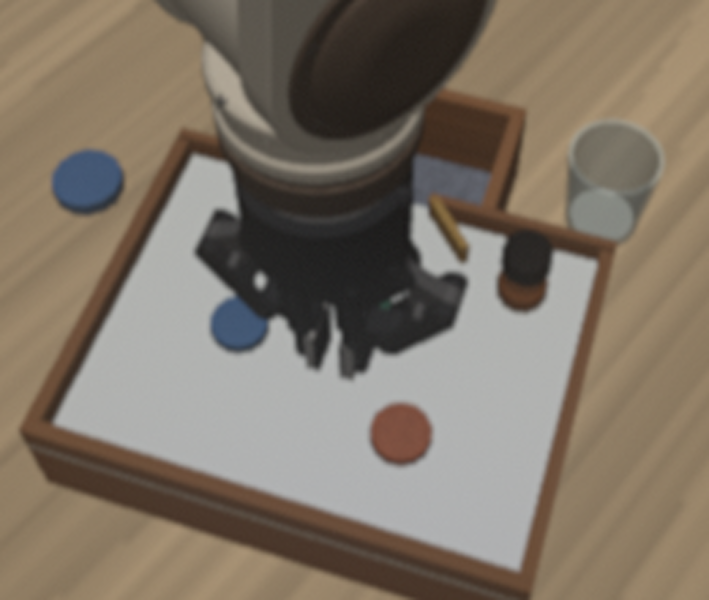

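Run:
```python
from s import *
for n in('top','scene'):
    d=np.load(f'pics/{n}0.png.npz'); c={k:d[k] for k in d}
    g=c['color'].max(2); x0,y0=(305,165) if n=='top' else (358,258)
    m=(g[y0:y0+40,x0:x0+32]<45).astype(np.uint8); k,l,st,ce=cv2.connectedComponentsWithStats(m); i=1+st[1:,4].argmax()
    p=ce[i]+[x0,y0]; print(n,p,st[i],'cap at z.095',S(ray(c,p,.093)[0]*1000))
# knuckle triangulation hint: lowest left/right knuckle pixels in s2 (full-image coords)
d=np.load('pics/s2.png.npz'); c={k:d[k] for k in d}
for z in(90,100,110,120): print(z,[S(ray(c,(180+u/2.727,180+v/2.727),z/1000)[0]*1000).tolist() for u,v in((198,250),(465,280),(390,350))])
```

```text
top [319.48557692 181.02884615] [  8   8  14  17 208] cap at z.095 [83.4 21.7]
scene [372.74517375 274.14671815] [  7   7  17  19 259] cap at z.095 [86.8 15.5]
90 [[-77.2, -30.6], [60.3, -5.7], [35.8, -55.7]]
100 [[-73.5, -36.2], [61.4, -11.7], [37.3, -60.8]]
110 [[-69.9, -41.7], [62.5, -17.7], [38.9, -65.8]]
120 [[-66.2, -47.3], [63.6, -23.8], [40.5, -70.9]]
```

```bash
python3 -m jog '0 0 -9 0; 0 0 -19 0; 0 -1 -30 0; 0 -2 -42 0; 0 -3 -54 0; 0 -4 -66 0; 0 -5 -77 0; 0 -5 -88 0'
python3 - <<'E'
from s import *
where(); print(go(0,44,53)); c=snap('scene','s3.png'); 
a=c['color'][180:400,180:440,::-1]; cv2.imwrite('pics/s3c.png',cv2.resize(a,(709,600),interpolation=cv2.INTER_CUBIC))
E
```

```text
time: 4.3
ee_pos: [0.5401, -0.044, 0.0533]
tcp_rot: [44.4, 90.0, -23.1]
wrist_force: [0.0, 0.3, 0.2]
opening: 0.012
t 4.3 tcp sorter [ 0.2 40. ] z 53.3 y-axis ang 0.0 z-axis ang -90.0 open 12.0 F [0.  0.3 0.2] q6 62.8
[ 0.3 -0.2 -4. ]
```

View pics/s3c.png

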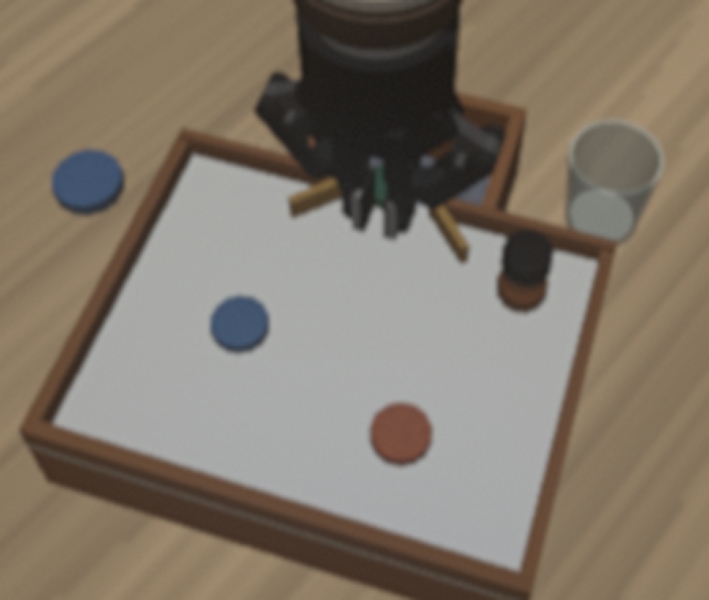

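```bash
python3 -m jog '0 0 -2 0; 0 0 -4 0; 0 0 -6 0; 0 0 -8 0; 0 0 -8 0; 0 0 0 0; -10 0 25 0; -30 -15 55 0'
python3 - <<'E'
from s import *
where();
c=camera('top'); 
for k,v in blobs(c,.059).items(): print(k,[(S(q[2]).tolist(),int(q[1]),q[0].tolist()) for q in v])
c=camera('wrist'); cv2.imwrite('pics/w4.png',c['color'][:,:,::-1])
E
```

```text
time: 5.35
ee_pos: [0.5478, -0.1018, 0.0828]
tcp_rot: [-122.4, 89.9, 170.2]
wrist_force: [-0.1, -0.9, -0.2]
opening: 0.0118
t 5.35 tcp sorter [-14.8 -16.4] z 82.8 y-axis ang 0.1 z-axis ang -89.9 open 11.8 F [-0.1 -0.9 -0.2] q6 56.9
blue [([273.9, 402.6], 106, [52.8, 192.3]), ([-276.4, -327.3], 557, [629.3, 285.8])]
green [([129.6, -371.5], 351, [514.5, 60.8]), ([-9.4, 88.8], 266, [309.0, 257.6])]
clay [([406.0, 170.2], 266, [152.7, 64.0]), ([57.3, -334.3], 695, [518.4, 105.6]), ([363.1, 454.6], 308, [2.3, 159.7]), ([-226.3, -331.6], 222, [613.4, 256.1])]
```

View pics/w4.png

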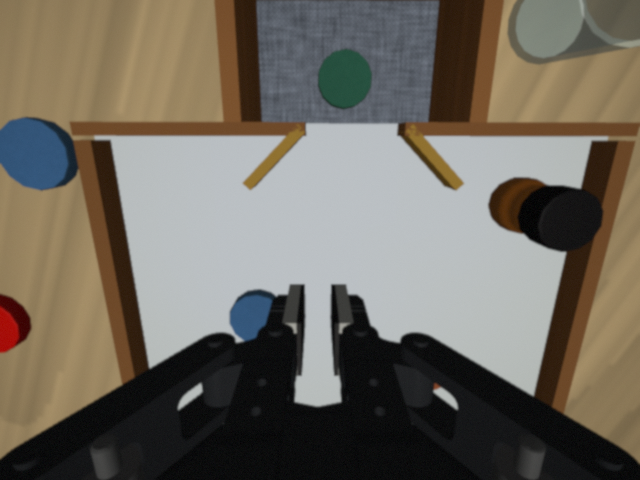

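Green lies flat in the slot, at wrist image (345,78). The vial, lid and cup are untouched. Next is blue: I'll get behind it, turned 38° so I push toward the gate axis.

```bash
python3 -m jog '0 -12 12 7; 0 -26 26 14; 0 -42 42 22; 0 -55 55 30; 0 -59 59 38; 8 -59 59 38; 20 -59 59 38; 30 -59 59 38'
python3 - <<'E'
from s import *
where(); c=camera('wrist'); cv2.imwrite('pics/w5.png',c['color'][:,:,::-1])
d=np.array([.616,.788]); f=np.array([0,20])-25.8*d; print('end',f,go(*f,53))
E
```

```text
time: 6.45
ee_pos: [0.5155, -0.1778, 0.0518]
tcp_rot: [-96.2, 89.9, 158.4]
wrist_force: [1.0, -0.6, 0.5]
opening: 0.0118
t 6.45 tcp sorter [-73.7 -74.2] z 51.8 y-axis ang -37.8 z-axis ang -127.8 open 11.8 F [ 1.  -0.6  0.5] q6 86.3
end [-15.8928  -0.3304] [ -2.4   0.9 -93.8]
```

View pics/w5.png

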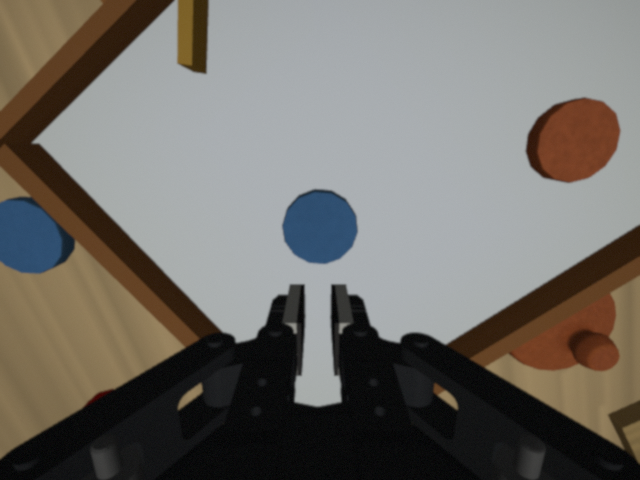

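```bash
python3 -m jog '-1 0 -9 0; -1 0 -20 0; -1 0 -32 0; -1 0 -45 0; -1 0 -58 0; -1 0 -72 0; -1 0 -84 0; -1 0 -94 0'; python3 -m jog '0 0 6 0; 0 0 14 0; -3 0 26 0; -10 0 36 -7; -10 0 36 -15; -10 0 36 -23; -10 0 36 -31; -10 0 36 -38'
python3 - <<'E'
from s import *
where(); c=camera('wrist'); cv2.imwrite('pics/w6.png',c['color'][:,:,::-1])
H=cv2.cvtColor(c['color'],cv2.COLOR_RGB2HSV); m=((H[:,:,0]>95)&(H[:,:,0]<125)&(H[:,:,1]>90)&(H[:,:,2]>50)).astype(np.uint8)
n,l,st,ce=cv2.connectedComponentsWithStats(m)
for i in range(1,n):
    if st[i,4]>500: print(ce[i],st[i,4],S(ray(c,ce[i],.0585)[0]*1000))
print(proj(c,np.r_[B.T@[0,20]+O,58.5]/1000))
E
```

```text
time: 7.5
ee_pos: [0.541, -0.0869, 0.0543]
tcp_rot: [-71.5, 90.0, -176.9]
wrist_force: [0.1, -0.1, -0.1]
opening: 0.0121
time: 8.5
ee_pos: [0.5309, -0.1235, 0.0645]
tcp_rot: [27.9, 90.0, -39.3]
wrist_force: [0.1, -0.1, 0.4]
opening: 0.0121
t 8.5 tcp sorter [-38.7 -30. ] z 64.5 y-axis ang 0.2 z-axis ang -89.8 open 12.1 F [ 0.1 -0.1  0.4] q6 54.2
[ 40.38569754 135.30715123] 5118 [-155.5   44.6]
[407.14926931 189.16597077] 3832 [ 0.6 22.7]
[[405.32076968 195.3416828 ]]
```

```bash
python3 -m jog '0 14 -4 0; 0 28 -12 0; 0 39 -16 0; 5 39 -16 0; 11 39 -16 0; 11 39 -22 0; 11 39 -30 0; 11 39 -39 0'; python3 -m jog '0 0 -10 0; 0 0 -20 0; 0 0 -29 0; 0 0 -35 0; 0 0 -39 0; 0 0 -39 0; 0 0 -25 0; -10 -15 5 0'
python3 - <<'E'
from s import *
where(); c=camera('wrist'); cv2.imwrite('pics/w7.png',c['color'][:,:,::-1])
E
```

```text
time: 9.55
ee_pos: [0.552, -0.071, 0.0535]
tcp_rot: [64.7, 90.0, -2.8]
wrist_force: [0.3, 0.2, -0.6]
opening: 0.0119
time: 10.55
ee_pos: [0.5406, -0.0823, 0.0627]
tcp_rot: [-119.6, 89.9, 173.0]
wrist_force: [-0.5, -0.1, 0.1]
opening: 0.012
t 10.55 tcp sorter [-14.    4.4] z 62.7 y-axis ang 0.1 z-axis ang -89.9 open 12.0 F [-0.5 -0.1  0.1] q6 58.7
```

View pics/w7.png

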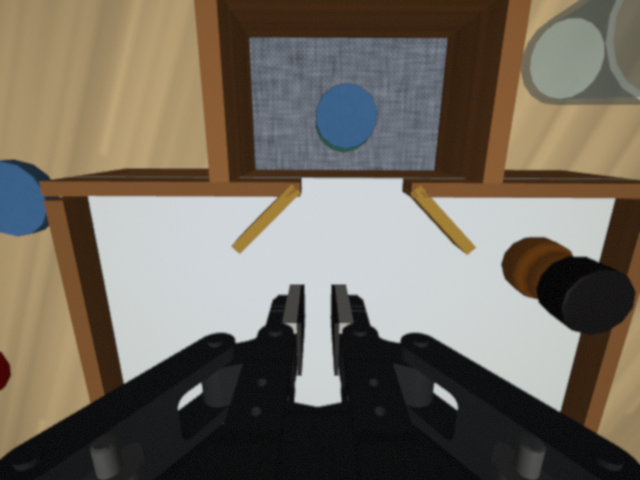

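Blue is in the slot too, resting on green at wrist image (346,117). Next is clay.

```bash
python3 -m jog '-10 8 12 -3; -18 22 33 -8; -18 38 56 -14; -18 52 78 -20; -18 66 98 -25; -18 75 110 -26; -18 75 110 -26; -18 75 110 -26'
python3 - <<'E'
from s import *
where(); print(go(61.3,-106.3,53)); c=camera('wrist'); cv2.imwrite('pics/w8.png',c['color'][:,:,::-1])
H=cv2.cvtColor(c['color'],cv2.COLOR_RGB2HSV); m=(((H[:,:,0]<12)|(H[:,:,0]>172))&(H[:,:,1]>130)&(H[:,:,2]>70)).astype(np.uint8)
n,l,st,ce=cv2.connectedComponentsWithStats(m)
for i in range(1,n):
    if st[i,4]>500: print(ce[i],st[i,4],S(ray(c,ce[i],.0585)[0]*1000))
E
```

```text
time: 11.6
ee_pos: [0.6514, -0.155, 0.081]
tcp_rot: [-149.4, 90.0, 169.1]
wrist_force: [-0.8, 0.4, -0.1]
opening: 0.012
t 11.6 tcp sorter [  60.5 -105.1] z 81.0 y-axis ang 26.0 z-axis ang -64.0 open 12.0 F [-0.8  0.4 -0.1] q6 28.1
[28.   0.2  1.4]
[321.43057607 229.51292467] 2708 [ 49.6 -77.3]
[205.02096436 325.26415094] 2385 [  16.  -154.7]
```

View pics/w8.png

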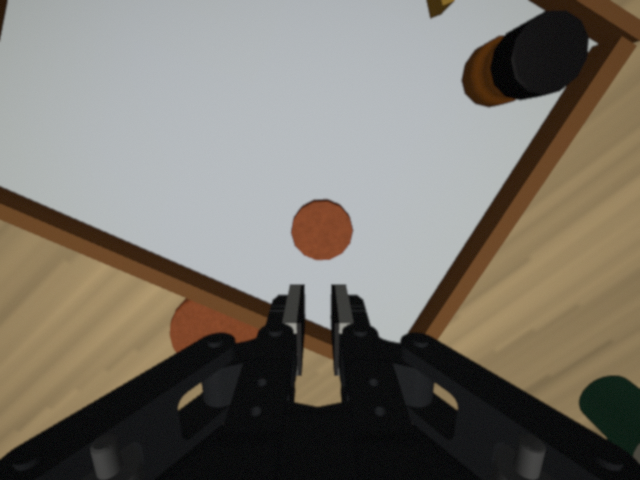

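Clay is centred ahead at (321,230). Descend and push along this heading.

```bash
python3 -m jog '8 1 1 0; 18 1 1 0; 27 1 1 0; 27 1 1 0; 27 1 -3 0; 27 1 -9 0; 27 1 -17 0; 27 1 -25 0'; python3 -m jog '0 0 -11 0; 0 0 -23 0; 0 0 -35 0; 0 0 -48 0; 0 0 -60 0; 0 0 -72 0; 0 0 -82 0; 0 0 -89 0';  python3 -m jog '0 0 6 0; 0 0 14 0; -3 0 26 0; -10 0 36 7; -10 0 36 14; -10 0 36 20; -10 0 36 26; -10 0 36 26'
python3 - <<'E'
from s import *
where(); c=camera('wrist')
H=cv2.cvtColor(c['color'],cv2.COLOR_RGB2HSV); m=(((H[:,:,0]<12)|(H[:,:,0]>172))&(H[:,:,1]>130)&(H[:,:,2]>70)).astype(np.uint8)
n,l,st,ce=cv2.connectedComponentsWithStats(m)
for i in range(1,n):
    if st[i,4]>500: print(ce[i],st[i,4],S(ray(c,ce[i],.0585)[0]*1000))
E
```

```text
time: 12.65
ee_pos: [0.6333, -0.1369, 0.0545]
tcp_rot: [22.5, 90.0, -19.0]
wrist_force: [0.5, -0.0, 0.4]
opening: 0.0119
time: 13.65
ee_pos: [0.5666, -0.078, 0.0543]
tcp_rot: [13.9, 90.0, -27.6]
wrist_force: [-0.1, -0.5, -0.3]
opening: 0.0118
time: 14.65
ee_pos: [0.5945, -0.1029, 0.0642]
tcp_rot: [-53.8, 90.0, -121.2]
wrist_force: [-0.6, 0.0, -0.1]
opening: 0.0121
t 14.65 tcp sorter [ 28.  -35.3] z 64.2 y-axis ang 0.0 z-axis ang -90.0 open 12.1 F [-0.6  0.  -0.1] q6 57.6
[253.85032425 174.55123217] 3855 [ 0.4 23.6]
```

```bash
python3 -m jog '0 -10 -6 0; 0 -22 -15 0; 0 -28 -22 0; 5 -28 -22 0; 11 -28 -22 0; 11 -28 -28 0; 11 -28 -36 0; 11 -28 -45 0'; python3 -m jog '0 0 -10 0; 0 0 -20 0; 0 0 -29 0; 0 0 -35 0; 0 0 -39 0; 0 0 -39 0; 0 0 -25 0; -10 -15 5 0'
python3 - <<'E'
from s import *
where(); c=camera('wrist'); cv2.imwrite('pics/w9.png',c['color'][:,:,::-1])
E
```

```text
time: 15.7
ee_pos: [0.5508, -0.0708, 0.0534]
tcp_rot: [117.1, 90.0, 49.7]
wrist_force: [0.7, 0.1, 0.3]
opening: 0.0123
time: 16.7
ee_pos: [0.5392, -0.0823, 0.0627]
tcp_rot: [-119.9, 89.9, 172.7]
wrist_force: [0.5, 0.9, -0.0]
opening: 0.0121
t 16.7 tcp sorter [-15.3   4.9] z 62.7 y-axis ang 0.1 z-axis ang -89.9 open 12.1 F [ 0.5  0.9 -0. ] q6 58.7
```

View pics/w9.png

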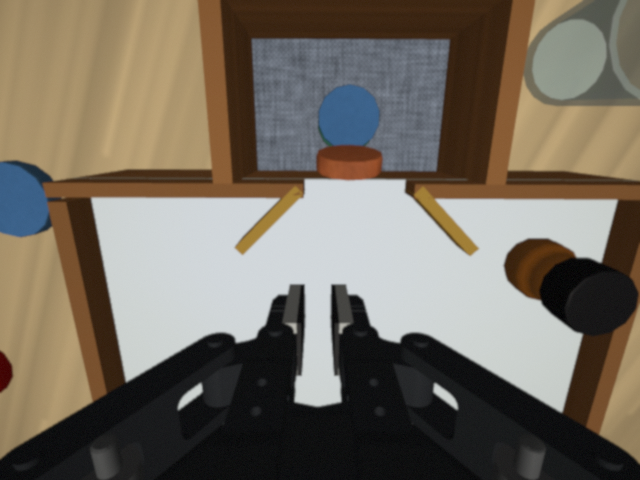

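Clay went over the edge, but it appears to be standing on edge against the deck-side wall of the slot, at (349,161). I'll let time pass, moving clear of the top camera, and check whether it settles.

```bash
python3 -m jog '-10 0 0 0; -30 0 10 0; -60 0 30 0; -90 0 60 0; -110 0 90 0; -110 0 100 0; -110 0 100 0; -110 0 100 0'
python3 - <<'E'
from s import *
where(); w=snap('wrist','w10.png'); t=snap('top','t10.png'); s=snap('scene','s10.png')
q=proj(t,np.r_[B.T@[0,94]+O,20]/1000)[0].astype(int); print(q)
a=t['color'][q[1]-50:q[1]+50,q[0]-60:q[0]+60,::-1]; a=cv2.resize(a,(480,400),interpolation=cv2.INTER_CUBIC)
q=proj(w,np.r_[B.T@[0,80]+O,30]/1000)[0].astype(int); print(q)
y0=max(q[1]-75,0); b=w['color'][y0:y0+150,max(q[0]-60,0):q[0]+60,::-1]; b=cv2.resize(b,(320,400),interpolation=cv2.INTER_CUBIC)
cv2.imwrite('pics/c10.png',np.hstack([a,b]))
E
```

```text
time: 17.75
ee_pos: [0.5767, -0.1732, 0.1722]
tcp_rot: [-135.5, 89.9, 157.0]
wrist_force: [1.0, 0.1, 0.0]
opening: 0.012
t 17.75 tcp sorter [-15.4 -93.4] z 172.2 y-axis ang 0.1 z-axis ang -89.9 open 12.0 F [1.  0.1 0. ] q6 50.7
[304 258]
[339  -4]
```

View pics/c10.png

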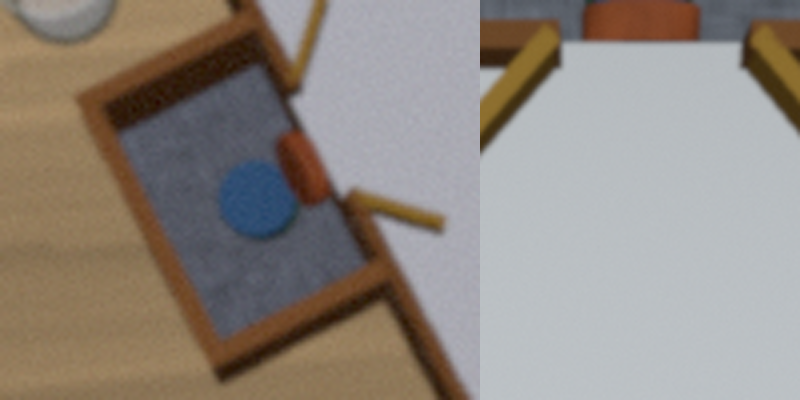

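```bash
python3 -m jog '4 2 -15 0; 8 4 -35 0; 12 6 -55 0; 18 9 -75 0; 24 12 -95 0; 30 15 -112 0; 32 15 -123 0; 32 15 -123 0'
cat > cl.py <<'E'
from s import *
def load(f): d=np.load('pics/'+f+'.npz'); return {k:d[k] for k in d}
def clay(c,n):
    R=cv2.Rodrigues(c['rvec'])[0]; C=-R.T@c['tvec']*1000; print(n,'cam sorter',S(C),C[2].round())
    H=cv2.cvtColor(c['color'],cv2.COLOR_RGB2HSV); m=(((H[:,:,0]<14)|(H[:,:,0]>172))&(H[:,:,1]>130)&(H[:,:,2]>60)).astype(np.uint8)
    k,l,st,ce=cv2.connectedComponentsWithStats(m)
    for i in range(1,k):
        if st[i,4]<40: continue
        p=ray(c,ce[i],.035)[0]*1000
        if not(abs(S(p)[0])<50 and 50<S(p)[1]<130): continue
        v,u=np.nonzero(l==i); P=np.c_[u,v]
        for z in(5,20,35,45):
            Q=np.array([S(x*1000) for x in ray(c,P,z/1000)]); print('  z',z,'n',st[i,4],'x',np.percentile(Q[:,0],[1,50,99]).round(1),'y',np.percentile(Q[:,1],[1,50,99]).round(1))
E
python3 - <<'E'
from cl import *
where(); w=snap('wrist','w11.png')
clay(w,'wrist'); clay(load('t10.png'),'top'); clay(load('s10.png'),'scene')
E
```

```text
time: 18.9
ee_pos: [0.5438, -0.0542, 0.1413]
tcp_rot: [-78.4, 90.0, -145.8]
wrist_force: [0.2, -0.8, -0.2]
opening: 0.0122
t 18.9 tcp sorter [-0.3 29.2] z 141.3 y-axis ang 0.1 z-axis ang -89.9 open 12.2 F [ 0.2 -0.8 -0.2] q6 61.7
wrist cam sorter [ -0.3 103.1] 284.0
  z 5 n 956 x [-18.1   0.9  34.2] y [54.4 62.3 72.1]
  z 20 n 956 x [-17.1   0.9  32.3] y [57.  64.5 73.8]
  z 35 n 956 x [-16.2   0.8  30.5] y [59.7 66.7 75.4]
  z 45 n 956 x [-15.5   0.8  29.2] y [61.4 68.1 76.5]
  z 5 n 102 x [39.1 49.9 58.8] y [54.9 57.4 62.4]
  z 20 n 102 x [37.  47.2 55.6] y [57.5 59.9 64.6]
  z 35 n 102 x [34.9 44.5 52.5] y [60.1 62.4 66.8]
  z 45 n 102 x [33.4 42.7 50.3] y [61.8 64.  68.3]
  z 5 n 81 x [-49.8 -37.2 -27.8] y [55.5 58.9 59.7]
  z 20 n 81 x [-47.1 -35.2 -26.3] y [58.1 61.2 62.1]
  z 35 n 81 x [-44.4 -33.2 -24.9] y [60.6 63.6 64.4]
  z 45 n 81 x [-42.6 -31.9 -23.9] y [62.4 65.2 66. ]
top cam sorter [-159.3  141.7] 906.0
  z 5 n 135 x [-10.5   3.8  19.4] y [57.9 64.  70.7]
  z 20 n 135 x [-13.    1.1  16.4] y [59.3 65.3 71.9]
  z 35 n 135 x [-15.5  -1.6  13.4] y [60.7 66.6 73.1]
  z 45 n 135 x [-17.1  -3.4  11.4] y [61.6 67.4 73.9]
scene cam sorter [ 119.7 -328.2] 626.0
```

Run:
```python
from cl import *
a,b=load('top0.png')['color'],load('t10.png')['color']
for n,(x0,y0,x1,y1) in dict(vial=(305,165,337,200),beaker=(232,172,280,224),lid=(425,145,477,195)).items():
    A,Bb=[cv2.cvtColor(i[y0:y1,x0:x1],cv2.COLOR_RGB2GRAY).astype(np.float32) for i in(a,b)]
    print(n,'shift px',np.round(cv2.phaseCorrelate(A,Bb),2), 'mean absdiff',np.abs(A-Bb).mean().round(1))
w=load('w11.png'); print(proj(w,[np.r_[B.T@p+O,50]/1000 for p in([-52,60],[52,60],[52,128],[-52,128])]).round())
q=proj(w,np.r_[B.T@[0,80]+O,25]/1000)[0].astype(int); c=w['color'][max(q[1]-110,0):q[1]+110,max(q[0]-130,0):q[0]+130,::-1]
cv2.imwrite('pics/c11.png',cv2.convertScaleAbs(cv2.resize(c,None,fx=2.7,fy=2.7,interpolation=cv2.INTER_CUBIC),alpha=1.4)); print(q,c.shape)
```

```text
Traceback (most recent call last):
ValueError: setting an array element with a sequence. The requested array has an inhomogeneous shape after 1 dimensions. The detected shape was (2,) + inhomogeneous part.
```

Run:
```python
from cl import *
a,b=load('top0.png')['color'],load('t10.png')['color']
for n,(x0,y0,x1,y1) in dict(vial=(305,165,337,200),beaker=(232,172,280,224),lid=(425,145,477,195)).items():
    A,Bb=[cv2.cvtColor(i[y0:y1,x0:x1],cv2.COLOR_RGB2GRAY).astype(np.float32) for i in(a,b)]
    print(n,'shift px',np.round(cv2.phaseCorrelate(A,Bb)[0],2), 'mean absdiff',np.abs(A-Bb).mean().round(1))
w=load('w11.png'); q=proj(w,np.r_[B.T@[0,80]+O,25]/1000)[0].astype(int); c=w['color'][max(q[1]-110,0):q[1]+110,max(q[0]-130,0):q[0]+130,::-1]
cv2.imwrite('pics/c11.png',cv2.convertScaleAbs(cv2.resize(c,None,fx=2.7,fy=2.7,interpolation=cv2.INTER_CUBIC),alpha=1.4)); print(q,c.shape)
```

```text
vial shift px [-0.02 -0.08] mean absdiff 3.4
beaker shift px [-0.14  0.04] mean absdiff 2.8
lid shift px [-2.31  1.32] mean absdiff 30.3
[317 170] (220, 260, 3)
```

View pics/c11.png

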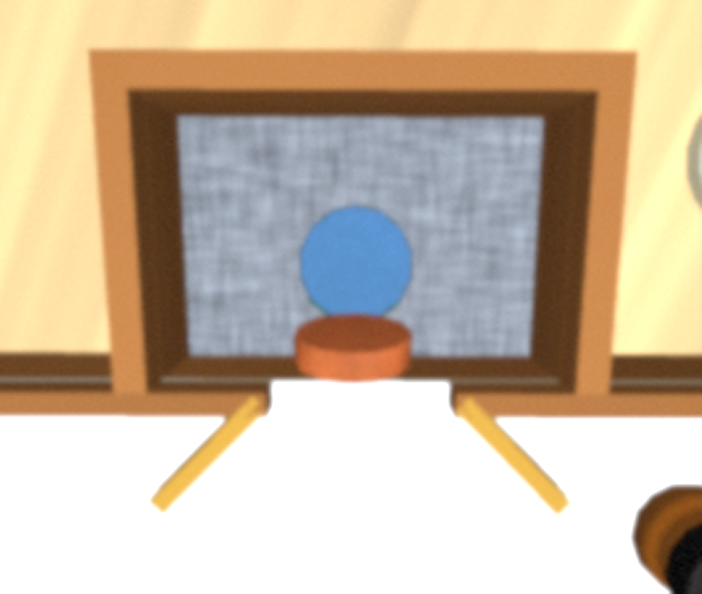

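The clay disc stands on edge at (353,347) in the crop, between the deck wall and the stack. It is fully inside the slot with its top below deck level. Lastly, I'll check the lid, which the arm may have hidden in the top view.

Run:
```python
from cl import *
a=load('scene0.png')['color']; c=snap('scene','s12.png'); t=snap('top','t12.png'); where()
for n,x,y,(x0,y0,x1,y1) in (('lid scene',a,c['color'],(245,395,315,465)),('lid top',load('top0.png')['color'],t['color'],(425,145,477,195)),('clay top vs 1 s ago',load('t10.png')['color'],t['color'],(300,225,335,265))):
    A,Bb=[cv2.cvtColor(i[y0:y1,x0:x1],cv2.COLOR_RGB2GRAY).astype(np.float32) for i in(x,y)]
    print(n,np.round(cv2.phaseCorrelate(A,Bb)[0],2),np.abs(A-Bb).mean().round(1))
```

```text
t 19.05 tcp sorter [-0.3 28. ] z 141.5 y-axis ang 0.0 z-axis ang -90.0 open 11.9 F [-0.2 -0.3  0.1] q6 61.7
lid scene [-0. -0.] 6.6
lid top [-0.3   0.01] 25.8
clay top vs 1 s ago [  0.46 -16.59] 46.9
```

```bash
python3 -c "
from workcell import bot
print(bot.job_done())"
```

```text
the job is handed in; nothing more can be done
None
```

All three samples are in the slot, and I have handed the job in at 19.1 s of the 54 s allowed. They went through the gate one at a time: green, then blue (the smaller, on the deck), then clay. I pushed them with two slightly open fingertips and never gripped or lifted them. The wrist images show green in the slot before blue went through, and blue before clay.

**How they lie:** Green is flat on the slot floor and blue is flat on top of it. Clay did not end up flat. It stands on edge, wedged between the slot's deck-side wall and the green/blue stack. It is wholly inside the slot, with its top at roughly z = 37 mm against the deck's 50 mm. It was in the same place in views about 1 s and 2 s after the drop. I left it there because laying it flat risked disturbing the others.

**Things to leave alone:** The vial and cup moved less than 0.2 px between the first and a late top view. The lid moved 0.0 px in the scene view.

**Checks that disagreed or failed:**
- **Lid, top view:** the pictures differed a lot (up to 2.3 px shift). I put this down to the arm being in front of it, since the scene view showed no movement.
- **Clay, last top view:** this comparison was also unusable, which I again put down to the arm.

The gripper was about 90 mm above the deck, touching nothing, when I handed in. No wrist-force reading was above about 2 N.

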